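# Pulse a cinnamon stick in the spice grinder

### The job

Grind the cinnamon in a short pulse: put the piece of cinnamon from the board into the steel cup of the grinder, let go of it, then fit the lid with its two lugs down through the slots of the collar until it sits fully home. Turn the lid clockwise (seen from above) until the white pointers on its rim stand at the orange pulse marks, half way between the white drop-in marks and the red lock marks; the switch under it is sprung and goes off if you let go, so keep hold of the lid and finish while still holding it there. Never turn it on into the lock click, and leave the other things on the worktop where they stand.

Things in the scene. Friction and masses are not known exactly. Their poses are not given: they have to be found in the camera images.
- grinder: electric spice grinder fixed on the worktop: dark grey round body, 115 mm diameter, 104 mm tall with the steel collar (95 mm outside, mouth 75 mm) on top. Origin: centre of its underside, z up; its z axis is the lid's turning axis. +x and -x point at the two collar slots
- collar_top (a point): centre of the mouth at the collar's top edge, 104 mm above the worktop, axes as the grinder's. The inner ledge of the collar is cut by two slots, 31 degrees wide, towards +x and -x, for the lid's lugs. Below the ledge a channel runs clockwise from each slot, so the lid turns only clockwise
- pulse_mark (a point): one of the two orange bars (the other is opposite) on the dark shoulder just outside the collar. Marks, clockwise seen from above, on both sides alike: white dot beside the slot (drop in, 0 degrees), orange bar (pulse, 30 degrees), red dot (lock click, 60 degrees)
- cup_floor (a point): centre of the inner floor of the grinder's steel cup, 40 mm above the worktop, axes as the grinder's. The cup is 62 mm wide inside, its rim lies 48 mm above this floor; a small blade on a 9 mm high hub stands in its middle
- lid: loose grinder lid, about 0.12 kg, on the worktop: smoky clear disc, 92 mm diameter, with a black upright grip bar. Origin: centre of its underside, z up. Spigot 71 mm diameter, z = 0 to 14 mm, bevelled to 66 at its foot; disc z = 14 to 20; grip bar z = 20 to 46, 60 mm long (lid's x), 14 mm thick (y). Fully home in the grinder its origin is 90 mm above the worktop, the disc on the collar
- lid_pointer (a point): one of the two white pointers on top of the lid's rim, at +x and -x of the lid, in line with the bar. Below each a lug (13 mm wide, to 42 mm from the axis, z = 1 to 6 mm) sticks out of the spigot's foot. Both halves are alike: either way round fits. It drops in if within about 5 degrees of the slots and 2 mm of the centre; turned past 25 degrees it cannot be lifted out
- pulse_switch (a joint): angle (rad) of the sprung switch ring in the channel: 0 = off; the lugs meet it 7 degrees past the drop-in mark and push it clockwise: 0.40 with the pointers at the orange marks, 0.92 at the red. It pushes back with 0.06 N m at 0, 0.08 at 0.40; from 0.72 the lock plungers add up to 0.3 and beyond 0.85 it clicks in. Let go, the lid springs back
- cinnamon: the piece of cinnamon stick, brown double scroll, 40 mm long (its x), 19 mm wide (y), 10 mm high, 12 g, lying on the board. Origin: centre of its underside, z up
- board: the wooden paddle-shaped chopping board lying fixed and flat on the worktop, 360 (x) x 164 (y) mm with its handle at +x, top 14 mm above the worktop. Origin: centre of its underside
- spice_yellow: bystander, not to be disturbed: the spice jar with the yellow cap, 44 mm diameter, 100 mm tall. Origin: centre of its underside
- spice_white: bystander, not to be disturbed: the spice jar with the white cap, 47 mm diameter, 98 mm tall. Origin: centre of its underside
- striped_mug: bystander, not to be disturbed: the mug with yellow and red stripes, 87 mm diameter, 90 mm tall, handle at one side. Origin: centre of its underside
- pepper_mill: bystander, not to be disturbed: the turned dark-wood pepper mill, 58 mm diameter, 160 mm tall. Origin: centre of its underside
- spoon: bystander, not to be disturbed: the metal teaspoon lying flat, 139 x 30 x 10 mm. Origin: centre of its underside
- timer: bystander, not to be disturbed: the red and cream wind-up kitchen timer, 63 mm diameter, 54 mm tall. Origin: centre of its underside
There are look-alikes about, which are no part of the job. What is shaped like the lid but green or pink is not meant.

How it is judged:
On the way, in this order (a step that is already met when the one before it is completed fails the run):
1. the cinnamon lies in the grinder's cup, let go (horizontal distance between cinnamon and cup_floor below 0.031 m and z of cinnamon in the frame of cup_floor between -0.005 and 0.046 m and contact force between the fingers and cinnamon below 0.05 N), for 0.2 s.
2. the lid sits fully home in the collar (horizontal distance between lid and grinder below 0.005 m and z of lid in the frame of grinder between 0.086 and 0.094 m and angle between lid's own z axis and vertical below 0.08 rad), for 0.2 s.
At the end, for the whole second after the job is handed in: Through the last second the cinnamon is in the cup and the lid, fully home in the collar (within 5 mm sideways, 4 mm in height, 4.5 degrees of level), is held by the fingers with its pointers within about 8.5 degrees of the orange marks (switch 0.25 to 0.55 rad) (all of step 2 and horizontal distance between cinnamon and cup_floor below 0.031 m and z of cinnamon in the frame of cup_floor between -0.005 and 0.046 m and value of joint pulse_switch between 0.25 and 0.55 rad and contact force between the fingers and lid above 1 N); the arm keeps its last pose, push and grip.
It fails at once if the lid is turned on into the lock click (switch beyond 0.85 rad) (value of joint pulse_switch above 0.85 rad).
It fails at once if a bystander is moved by more than 25 mm (distance of any of spice_yellow, spice_white, striped_mug, pepper_mill, spoon, timer from where it was at the start of the episode above 0.025 m).
It also fails if it takes over 58 s, if anything falls off the work surface, if the arm or the gripper's body presses on something with over 40 N, if the wrist force passes 120 N, or if a joint passes its speed limit or range.

### The arm

A 6-joint arm with a two-finger parallel gripper is mounted at the origin on a cart in front of the work surface, level with it; the furniture and walls round the work are solid. World frame = base frame: x ahead of the robot, y to its left, z up, the work surface at z = 0. Lengths are in m, angles in rad, forces in N, time in s.
With the tool pointing down it reaches from about 0.25 to 0.775 m from the base axis. Payload 4 kg.
Tool frame: the origin (TCP) lies midway between the tips of the shut fingers; the grasp point (between the pads) lies manip.grip_point_offset behind it (manip.grip_point_offset is the distance from the TCP to the grasp point, in m); z points along the fingers, y is the line along which they close (so a half turn about z gives the same grasp; the last joint's range is limited). The gripper opens to 94 mm and grips with 3 to 60 N. Pads are 16 mm wide; open, the fingers measure 119 mm over their backs; the gripper's body (75 mm by 177 mm) begins 78 mm behind the grasp point.
Start: joints at [-1.398, 0.087, 1.371, -0, 1.684, -0.103], TCP at [0.15, -0.529, 0.206] pointing down, gripper open.
Joint ranges: [-3.1, 3.1], [-0.76, 2.03], [0.27, 2.55], [-1.08, 4.22], [0.17, 2.65], [-2.57, 2.57]. Speed limits (rad/s): [2.79, 2.79, 3.14, 3.14, 3.14, 3.14].

### API

Orientations are given as a rotation vector (axis times angle).
In Python, from station import manip gives the robot as it stands.
- The arm moves only by the tool jog_arm, never from a script. Its argument "commands" is text: rows parted by semicolons, each of 5 numbers parted by spaces: the shift along the tool's x, y, z in mm, then the turn about the tool's z in rad, then the closure in counts, from 0 (fully open) to 255 (shut). In form: tx ty tz twist hand; .... A call has 1 to 10 rows; each row shifts and turns the commanded pose from where the row before left it, along the tool's axes as they then stand; what a row does not reach is not made up. A row lasts 1/10 s, in which the tool goes at most 50 mm and 8.59 degrees, less where a joint would pass 70% of its speed; a pose out of reach is approached as far as the arm can. A call with a gripper value outside its range is refused whole. The fingers move at their own pace and stop on an object; the grip force is fixed at half the most. Time passes only in rows, so rows that do not move let the fingers close. It gives the time, the measured TCP pose, the force, the opening and the grip force at its end, in the units of the state.
- manip.observe(): the state, without advancing time (a new reading comes with each control period).
- manip.read_camera(name): name is "scene" or "top" or "wrist"; returns (picture, depth): 420x560x3 uint8, red, green, blue; 420x560 float32, m along the optical axis (not along the pixel's ray), 0 where there is no reading.
- manip.camera_info(name): a dict with "fov_y" (degrees; the focal length in pixels is half the picture's height over the tangent of half this angle, whatever the lens; pixels are square), "cx", "cy" (the principal point, pixels), "T" (4x4, takes a point from camera to world coordinates); the wrist camera has in their place "mount" (4x4, takes a point from camera to tool coordinates, whose origin is the TCP and whose axes are the flange's). Camera axes: x right, y down, z forward; pixel columns grow to the right and rows downward; lengths in m; the calibration is good to about 2 mm. A picture is of the moment at which its call begins: read the wrist's pose just before it. camera_info takes no time and is no camera call.
- manip.hand_in(): hands the job in; it is judged then, once.
Trained networks look in the newest picture that a camera, given by its name, has taken for a name from the list of things; names that differ only in an ending like _2 or _b are one class to them, and where a whole thing is asked for, a point or a joint stands for the part that bears it (a point fixed in the world has none). Each returns a list of dicts, best first, with "confidence" (0 to 1); they miss things now and then, are a little off and sometimes report something else, mostly with a low value. They report only what shows in the picture. A call takes as long as a camera call. They do not tell look-alikes from the thing itself.
- manip.spot_in(camera, target): "centre" ([x, y, z] in m, in world coordinates, good to about 4 mm: the middle of the surface that is visible of it).
- manip.outline_of(camera, target): "pixels" (420x560 bool, what is visible of it).
- manip.tip_of(camera, target): "centre" ([x, y, z] in m, in world coordinates, good to about 4 mm: a listed point, or the origin of a listed thing).
The state is a dict: "time": time; "joint_pos": joint angles; "dq": joint speeds; "joint_torque": joint torques, N m; "ee_pos": TCP position; "tool_rot": TCP orientation; "force": force on the tool from outside, world axes, zero at the start; "ft_torque": the same for the moment, N m; "opening": finger opening in m; "grasp_force": force on a finger pad.
Only numpy, scipy, OpenCV 4.12 (cv2) and the standard library are available. Lean on these libraries where they do the work, as an engineer would, in place of code of your own. Each camera call takes 0.05 s, during which the arm holds its last target. There are 200 camera calls.

## Working session

There is one attempt and no reset: what is moved stays moved. The work goes in short steps, Python scripts to look and compute and a tool call to move; the robot and the scene stay as the last step left them, time stands still between calls to the robot, and variables do not carry over. Pictures are saved under pics/ and viewed, at most 10 in all, crops included, and the job is handed in when it is done.

Besides the shell and the picture viewer there is one more tool, called after ">>>" as name(argument=value, ...) on one line, values as JSON. jog_arm: Moves the arm, as the interface text tells. Its arguments: {"type":"object","properties":{"commands":{"type":"string"}},"required":["commands"]}

```bash
mkdir -p pics; ls; python3 - <<'E'
from station import manip
import cv2,numpy as np
print(manip.grip_point_offset, manip.observe())
for c in("scene","top"):
    p,d=manip.read_camera(c); cv2.imwrite(f"pics/{c}0.png",p[...,::-1])
    i=manip.camera_info(c); print(c,i)
    for t in["grinder","lid","cinnamon","board","spice_yellow","spice_white","striped_mug","pepper_mill","spoon","timer"]:
        print(t,[(np.round(r["centre"],3).tolist(),round(r["confidence"],2)) for r in manip.tip_of(c,t)][:4])
    for t in["lid_pointer","pulse_mark","collar_top"]:
        print(t,[(np.round(r["centre"],3).tolist(),round(r["confidence"],2)) for r in manip.tip_of(c,t)][:6])
print(manip.camera_info("wrist"),manip.observe()["time"])
a=cv2.imread("pics/scene0.png");b=cv2.imread("pics/top0.png")
E
```

```text
pics
0.0188 {'time': 0.0, 'joint_pos': array([-1.39807190e+00,  8.79830986e-02,  1.37224053e+00,  5.71947738e-06,
        1.68357757e+00, -1.03086379e-01]), 'dq': array([-0.00147727, -0.00073331,  0.00044612,  0.00052425, -0.00037013,
        0.0001372 ]), 'joint_torque': array([ 1.48740787e-05, -3.40186429e+01, -3.02421641e+01,  7.17672310e-02,
        3.30538850e-02, -1.57912750e-04]), 'ee_pos': array([ 0.14969168, -0.52867842,  0.20429578]), 'tool_rot': array([-3.10958013e+00, -4.31568221e-01,  1.11767560e-04]), 'force': array([-0.48669371,  0.03793241,  0.73920471]), 'ft_torque': array([-0.01890356, -0.03675899,  0.01835127]), 'grasp_force': 0.0, 'opening': 0.09388419918439476}
scene {'fov_y': 52.18623522523601, 'cx': 289.72590241218, 'cy': 216.26831366582977, 'T': array([[-0.58130592, -0.37925864,  0.71989326, -0.20519794],
       [-0.81366467,  0.26467261, -0.51758884,  0.52250461],
       [ 0.00576401, -0.88662918, -0.46244511,  0.55251358],
       [ 0.        ,  0.        ,  0.        ,  1.        ]])}
grinder [([0.575, -0.024, 0.001], 0.77)]
lid [([0.372, 0.106, -0.003], 0.8
[... 1687 characters left out ...]
], 0.61)]
lid_pointer [([0.384, -0.072, 0.024], 0.9), ([0.344, 0.092, 0.021], 0.88), ([0.532, 0.166, 0.022], 0.81), ([0.479, -0.25, 0.026], 0.69)]
pulse_mark [([0.613, -0.06, 0.09], 0.88)]
collar_top [([0.574, -0.026, 0.107], 0.79), ([0.703, -0.222, 0.001], 0.53)]
{'fov_y': 64.41635015593538, 'cx': 280.95618485468225, 'cy': 212.90351511370943, 'mount': array([[-2.83041191e-04, -9.58060499e-01, -2.86565874e-01,
         8.41454218e-02],
       [ 9.99999960e-01, -2.70528598e-04, -8.32563076e-05,
        -8.39832689e-04],
       [ 2.24031562e-06, -2.86565886e-01,  9.58060537e-01,
        -1.79040260e-01],
       [ 0.00000000e+00,  0.00000000e+00,  0.00000000e+00,
         1.00000000e+00]])} 1.4
```

View pics/scene0.png

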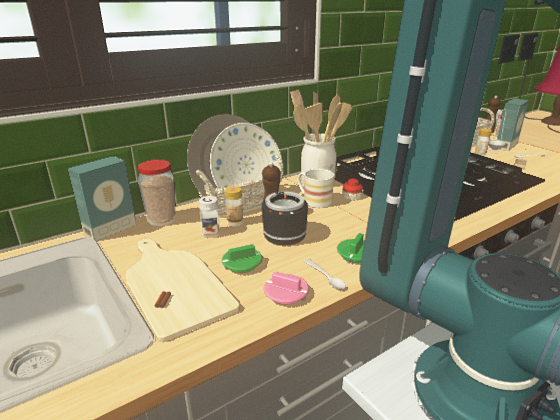

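View pics/top0.png

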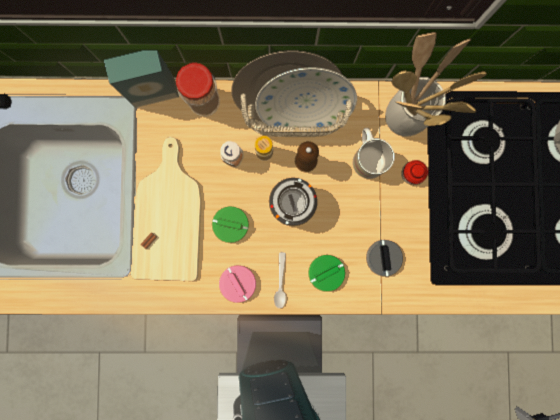

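```bash
cat > h.py <<'E'
from station import manip
import numpy as np, cv2
from scipy.spatial.transform import Rotation as Ro
def pose():
    o=manip.observe(); return np.array(o["ee_pos"]),Ro.from_rotvec(o["tool_rot"]).as_matrix(),o
def plan(xyz,closeyaw=None):
    """shift in present tool axes (mm) and twist for TCP target and world yaw of the closing line"""
    p,R,o=pose()
    s=R.T@(np.array(xyz)-p)*1000
    y=np.arctan2(R[1,1],R[0,1]); tw=None
    if closeyaw is not None: tw=-((closeyaw-y+np.pi/2)%np.pi-np.pi/2)
    print("t",round(o["time"],2),"tcp",p.round(4),"closeyaw",round(np.degrees(y),1),"shift",s.round(1),"twist",None if tw is None else round(tw,3),"q6",round(o["joint_pos"][5],2))
def cam(c):
    i=manip.camera_info(c)
    if c=="wrist":
        p,R,_=pose(); M=np.eye(4); M[:3,:3]=R; M[:3,3]=p; T=M@i["mount"]
    else: T=i["T"]
    return 210/np.tan(np.radians(i["fov_y"]/2)),i["cx"],i["cy"],T
def atz(C,uv,z):
    """pixels (n,2) -> world on the plane z"""
    f,cx,cy,T=C; uv=np.atleast_2d(uv).astype(float)
    d=np.c_[(uv[:,0]-cx)/f,(uv[:,1]-cy)/f,np.ones(len(uv))]@T[:3,:3].T
    return T[:3,3]+d*((z-T[2,3])/d[:,2])[:,None]
def axis(C,mask,z):
    v,u=np.nonzero(mask); P=atz(C,np.c_[u,v],z)[:,:2].astype(np.float32)
    return cv2.minAreaRect(P), P.mean(0)
def top3d(C,mask,depth):
    f,cx,cy,T=C; v,u=np.nonzero(mask&(depth>0)); d=depth[v,u]
    return np.c_[(u-cx)/f*d,(v-cy)/f*d,d]@T[:3,:3].T+T[:3,3]
E
python3 - <<'E'
from h import *
for c in("scene","top"):
    p,d=manip.read_camera(c); C=cam(c)
    r=manip.outline_of(c,"cinnamon")[0]
    print(axis(C,r["pixels"],.02), np.median(top3d(C,r["pixels"],d),0))
plan((.484,.334,.18))
E
```

```text
(((0.48106133937835693, 0.3347710371017456), (0.02229228802025318, 0.052622247487306595), 50.74574279785156), array([0.48043326, 0.33533657], dtype=float32)) [0.47802289 0.33594493 0.02167311]
(((0.48067158460617065, 0.3330141603946686), (0.014121828600764275, 0.03635776787996292), 45.66670227050781), array([0.4809734 , 0.33286005], dtype=float32)) [0.48126151 0.33145995 0.0222025 ]
t 1.6 tcp [ 0.1498 -0.5292  0.2055] closeyaw -74.2 shift [ 556.7 -739.6   25.4] twist None q6 -0.1
```

```bash
cat >> h.py <<'E'
def rows(xyz,yaw,n,hand,step=48):
    """yaw: world yaw of tool y (closing line), rad, either half-turn; suggests n rows"""
    p,R,o=pose(); d=np.array(xyz)-p; y=np.arctan2(R[1,1],R[0,1])
    q1=np.arctan2(xyz[1],xyz[0]); k=[yaw+j*np.pi for j in(-2,-1,0,1,2)]
    yaw=min(k,key=lambda a:abs(q1-a)); dy=yaw-y
    print("t",round(o["time"],2),"tcp",p.round(4),"dist",np.linalg.norm(d).round(3),"dyaw",round(dy,3),"q6 now/end",o["joint_pos"][5].round(2),round(q1-yaw,2))
    out=[]
    for i in range(n):
        Rz=Ro.from_euler("z",dy*i/n).as_matrix()@R
        s=Rz.T@d/n*1000; out.append("%.0f %.0f %.0f %.3f %d"%(*s,-dy/n,hand))
    for j in range(0,n,10): print("; ".join(out[j:j+10]))
E
python3 -c "
from h import *
rows((.482,.334,.15),np.radians(48),20,0)"
```

```text
t 1.6 tcp [ 0.1498 -0.5292  0.2055] dist 0.927 dyaw 2.133 q6 now/end -0.1 -0.23
28 -37 3 -0.107 0; 32 -34 3 -0.107 0; 35 -30 3 -0.107 0; 38 -26 3 -0.107 0; 41 -22 3 -0.107 0; 43 -18 3 -0.107 0; 44 -13 3 -0.107 0; 45 -8 3 -0.107 0; 46 -3 3 -0.107 0; 46 1 3 -0.107 0
46 6 3 -0.107 0; 45 11 3 -0.107 0; 43 16 3 -0.107 0; 41 20 3 -0.107 0; 39 25 3 -0.107 0; 36 29 3 -0.107 0; 33 32 3 -0.107 0; 29 36 3 -0.107 0; 25 39 3 -0.107 0; 21 41 3 -0.107 0
```

>>> jog_arm(commands="28 -37 3 -0.107 0; 32 -34 3 -0.107 0; 35 -30 3 -0.107 0; 38 -26 3 -0.107 0; 41 -22 3 -0.107 0; 43 -18 3 -0.107 0; 44 -13 3 -0.107 0; 45 -8 3 -0.107 0; 46 -3 3 -0.107 0; 46 1 3 -0.107 0")

```text
time: 2.6
ee_pos: [0.3168, -0.0966, 0.1757]
tool_rot: [2.452, 1.961, 0.001]
force: [0.3, -1.1, -0.3]
opening: 0.0942
grasp_force: 0.0
```

>>> jog_arm(commands="46 6 3 -0.107 0; 45 11 3 -0.107 0; 43 16 3 -0.107 0; 41 20 3 -0.107 0; 39 25 3 -0.107 0; 36 29 3 -0.107 0; 33 32 3 -0.107 0; 29 36 3 -0.107 0; 25 39 3 -0.107 0; 21 41 3 -0.107 0")

```text
time: 3.6
ee_pos: [0.4805, 0.3351, 0.1453]
tool_rot: [1.108, 2.939, 0.0]
force: [0.3, -0.8, 0.2]
opening: 0.0941
grasp_force: 0.0
```

>>> jog_arm(commands="0 0 0 0 100; 0 0 0 0 100; 0 0 0 0 100")

```text
time: 3.9
ee_pos: [0.4799, 0.3321, 0.1457]
tool_rot: [1.117, 2.936, -0.001]
force: [-0.6, 0.2, 0.4]
opening: 0.0733
grasp_force: 0.0
```

```bash
python3 - <<'E'
from h import *
C=cam("wrist");p,d=manip.read_camera("wrist"); cv2.imwrite("pics/w1.png",p[...,::-1])
for r in manip.outline_of("wrist","cinnamon"):
    print(r["confidence"],axis(C,r["pixels"],.024), np.median(top3d(C,r["pixels"],d),0))
print(manip.spot_in("wrist","cinnamon")[:2],manip.observe()["opening"])
rows((.482,.334,.15),np.radians(48),2,100)
E
```

```text
0.66 (((0.6600542068481445, 0.15638761222362518), (0.031220346689224243, 0.005903242621570826), 48.333431243896484), array([0.6616242 , 0.15674874], dtype=float32)) [0.67763001 0.14297137 0.00387734]
0.65 (((0.4816622734069824, 0.33311083912849426), (0.018105654045939445, 0.04181381314992905), 48.87177658081055), array([0.4816158 , 0.33359244], dtype=float32)) [0.48203959 0.33350954 0.0225766 ]
[{'centre': [0.4848, 0.3353, 0.0218], 'confidence': 0.59}] 0.06156366158595629
t 4.05 tcp [0.4801 0.3319 0.1464] dist 0.005 dyaw -0.005 q6 now/end -0.34 -0.23
-0 1 -2 0.003 100; -0 1 -2 0.003 100
```

View pics/w1.png

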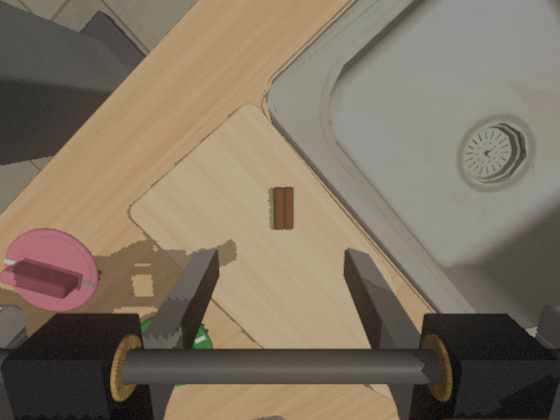

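```bash
python3 -c "
from h import *
rows((.4817,.3334,.0165),np.radians(48.5),4,100)"
```

```text
t 4.05 tcp [0.4801 0.3319 0.1464] dist 0.13 dyaw 0.003 q6 now/end -0.34 -0.24
-0 1 32 -0.001 100; -0 1 32 -0.001 100; -0 1 32 -0.001 100; -0 1 32 -0.001 100
```

>>> jog_arm(commands="0 2 35 0 110; 0 0 35 0 130; 0 0 30 0 150; 0 0 20 0 160; 0 0 9 0 160; 0 0 0 0 160; 0 0 0 0 160")

```text
time: 4.75
ee_pos: [0.4823, 0.3347, 0.0181]
tool_rot: [1.116, 2.935, 0.003]
force: [0.5, 0.3, 1.4]
opening: 0.0349
grasp_force: 0.0
```

>>> jog_arm(commands="0 0 0 0 230; 0 0 0 0 230; 0 0 0 0 255; 0 0 0 0 255; 0 0 0 0 255; 0 0 -5 0 255; 0 0 -20 0 255; 0 0 -40 0 255; 0 0 -45 0 255; 0 0 -40 0 255")

```text
time: 5.75
ee_pos: [0.481, 0.3344, 0.1678]
tool_rot: [-1.115, -2.937, 0.001]
force: [1.1, 0.7, -0.8]
opening: 0.0184
grasp_force: 30.0
```

```bash
python3 -c "
from h import *
rows((.574,-.025,.20),np.radians(48.5),9,255)"
```

```text
t 5.75 tcp [0.481  0.3344 0.1678] dist 0.373 dyaw 0.001 q6 now/end -0.33 -0.89
-34 -23 -4 -0.000 255; -34 -23 -4 -0.000 255; -34 -23 -4 -0.000 255; -34 -23 -4 -0.000 255; -34 -23 -4 -0.000 255; -34 -23 -4 -0.000 255; -34 -23 -4 -0.000 255; -34 -23 -4 -0.000 255; -34 -23 -4 -0.000 255
```

>>> jog_arm(commands="-34 -23 -4 0 255; -34 -23 -4 0 255; -34 -23 -4 0 255; -34 -23 -4 0 255; -34 -23 -4 0 255; -34 -23 -4 0 255; -34 -23 -4 0 255; -34 -23 -4 0 255; -34 -23 -4 0 255; 0 0 0 0 255")

```text
time: 6.75
ee_pos: [0.5735, -0.0281, 0.2021]
tool_rot: [1.124, 2.933, -0.003]
force: [0.5, 0.9, -0.1]
opening: 0.0183
grasp_force: 30.0
```

```bash
python3 - <<'E'
from h import *
for c in("wrist","top"):
    C=cam(c);p,d=manip.read_camera(c); cv2.imwrite(f"pics/{c}2.png",p[...,::-1])
    for t in("collar_top","grinder","cup_floor","pulse_mark"):
        print(c,t,[(np.round(r["centre"],4).tolist(),round(r["confidence"],2)) for r in manip.tip_of(c,t)][:4])
rows((.574,-.025,.20),np.radians(48.5),1,255)
print(manip.observe()["opening"])
E
```

```text
wrist collar_top [([0.5768, -0.0232, 0.1058], 0.97)]
wrist grinder []
wrist cup_floor [([0.5822, -0.0203, 0.0426], 0.69)]
wrist pulse_mark []
top collar_top [([0.575, -0.0272, 0.1021], 0.75), ([0.4783, -0.2471, 0.0252], 0.56)]
top grinder [([0.5745, -0.0226, -0.0007], 0.87)]
top cup_floor [([0.5781, -0.0175, 0.0421], 0.85)]
top pulse_mark [([0.4771, -0.2492, 0.0219], 0.21)]
t 7.25 tcp [ 0.5727 -0.0224  0.2025] dist 0.004 dyaw -0.0 q6 now/end -0.98 -0.89
-3 -1 2 0.000 255
0.01846912793270227
```

View pics/wrist2.png

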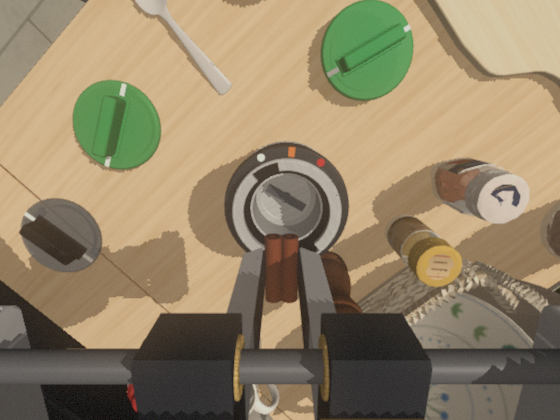

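```bash
python3 - <<'E'
from h import *
C=cam("wrist"); 
img=cv2.imread("pics/wrist2.png"); f,cx,cy,T=C
def warp(z,c0=(.574,-.025),h=.07,s=5000):
    n=int(2*h*s); j,i=np.meshgrid(np.arange(n),np.arange(n))
    X=c0[0]+h-i/s; Y=c0[1]+h-j/s
    P=(np.stack([X,Y,np.full_like(X,z)],-1)-T[:3,3])@T[:3,:3]
    return cv2.remap(img,(P[...,0]/P[...,2]*f+cx).astype(np.float32),(P[...,1]/P[...,2]*f+cy).astype(np.float32),1)
for z,rr in((.104,[(34,41),(44,50)]),(.094,[(54,60)])):
    w=warp(z); g=cv2.GaussianBlur(cv2.cvtColor(w,6),(0,0),2)
    if z==.104: cv2.imwrite("pics/rect.png",w)
    for a,b in rr:
        c=cv2.HoughCircles(g,cv2.HOUGH_GRADIENT,1.5,200,param1=80,param2=15,minRadius=a*5,maxRadius=b*5)
        if c is not None:
            x,y,r=c[0,0]; print(z,"c",.574+.07-y/5000,-.025+.07-x/5000,"r",r/5)
m=atz(C,[(262,157),(292,152),(321,162)],.092)[:,:2]; print(m.round(4))
for c in((.5757,-.0245),(.574,-.026)):
    v=m-c; print(np.degrees(np.arctan2(v[:,1],v[:,0])).round(1),np.linalg.norm(v,axis=1).round(4))
E
```

```text
0.104 c 0.57515 -0.017549999 r 37.18
0.104 c 0.57515 -0.017249998 r 47.36
0.094 c 0.57335 -0.017249998 r 56.609997
[[ 0.5262 -0.0022]
 [ 0.5402  0.02  ]
 [ 0.5633  0.0332]]
[155.8 128.6 102.1] [0.0543 0.0569 0.059 ]
[153.5 126.4 100.3] [0.0534 0.0571 0.0601]
```

View pics/rect.png

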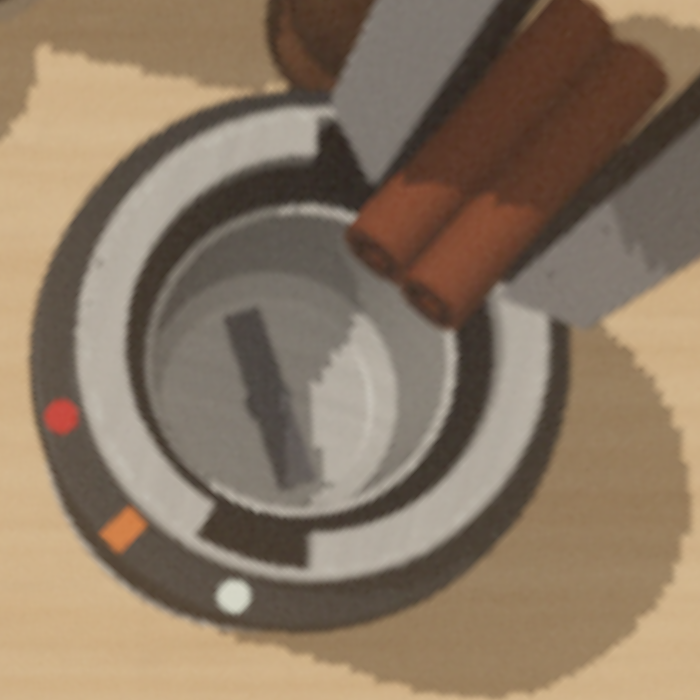

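```bash
python3 -c "
from h import *
rows((.5757,-.0235,.076),np.radians(48.5),5,255)"
```

```text
t 7.25 tcp [ 0.5727 -0.0224  0.2025] dist 0.127 dyaw -0.0 q6 now/end -0.98 -0.89
-1 0 25 0.000 255; -1 0 25 0.000 255; -1 0 25 0.000 255; -1 0 25 0.000 255; -1 0 25 0.000 255
```

>>> jog_arm(commands="-3 1 20 0 255; 0 0 30 0 255; 0 0 30 0 255; 0 0 25 0 255; 0 0 15 0 255; 0 0 6 0 255; 0 0 0 0 255; 0 0 0 0 255")

```text
time: 8.05
ee_pos: [0.5768, -0.0247, 0.078]
tool_rot: [1.114, 2.935, 0.001]
force: [0.0, -0.3, 0.6]
opening: 0.0183
grasp_force: 30.0
```

>>> jog_arm(commands="0 0 0 0 182; 0 0 0 0 182; 0 0 0 0 182; 0 0 0 0 182; 0 0 0 0 182")

```text
time: 8.55
ee_pos: [0.5759, -0.0247, 0.0766]
tool_rot: [1.115, 2.937, -0.0]
force: [0.2, 0.1, 0.0]
opening: 0.0267
grasp_force: 0.0
```

>>> jog_arm(commands="0 0 -15 0 182; 0 0 -35 0 182; 0 0 -45 0 182; 0 0 -35 0 182; 0 0 -10 0 182; 0 0 0 0 182; 0 0 0 0 182; 0 0 0 0 182")

```text
time: 9.35
ee_pos: [0.5746, -0.0245, 0.2137]
tool_rot: [-1.114, -2.933, 0.002]
force: [0.3, 0.3, -0.6]
opening: 0.0269
grasp_force: 0.0
```

```bash
cat >> h.py <<'E'
def warp(img,C,z,c0,h,s=5000):
    f,cx,cy,T=C; n=int(2*h*s); j,i=np.meshgrid(np.arange(n),np.arange(n))
    X=c0[0]+h-i/s; Y=c0[1]+h-j/s
    P=(np.stack([X,Y,np.full_like(X,z)],-1)-T[:3,3])@T[:3,:3]
    return cv2.remap(img,(P[...,0]/P[...,2]*f+cx).astype(np.float32),(P[...,1]/P[...,2]*f+cy).astype(np.float32),1)
def circ(w,c0,h,a,b,s=5000):
    g=cv2.GaussianBlur(cv2.cvtColor(w,6),(0,0),2)
    c=cv2.HoughCircles(g,cv2.HOUGH_GRADIENT,1.5,200,param1=80,param2=15,minRadius=int(a*s/1e3),maxRadius=int(b*s/1e3))
    if c is not None:
        x,y,r=c[0,0]; print("circle",round(c0[0]+h-y/s,4),round(c0[1]+h-x/s,4),"r mm",round(r/s*1e3,1))
E
python3 - <<'E'
from h import *
C=cam("wrist");p,d=manip.read_camera("wrist");img=np.ascontiguousarray(p[...,::-1])
c0=(.575,-.023);w=warp(img,C,.104,c0,.07);cv2.imwrite("pics/rect2.png",w)
circ(w,c0,.07,34,41);circ(w,c0,.07,44,50)
print([(r["centre"],r["confidence"]) for t in("cinnamon","collar_top") for r in manip.tip_of("wrist",t)])
hsv=cv2.cvtColor(w,cv2.COLOR_BGR2HSV)
for n,m in(("orange",cv2.inRange(hsv,(8,140,150),(20,255,255))),("red",cv2.inRange(hsv,(0,150,120),(5,255,255)))):
    k,l,s,ce=cv2.connectedComponentsWithStats(m); 
    print(n,[(s[i,4],ce[i].round(0)) for i in range(1,k) if s[i,4]>150])
# lid, top camera
C=cam("top");p,d=manip.read_camera("top");img=np.ascontiguousarray(p[...,::-1])
c0=(.442,-.257);w=warp(img,C,.02,c0,.07);cv2.imwrite("pics/lidtop.png",w);circ(w,c0,.07,43,49)
print([(r["centre"],r["confidence"]) for t in("lid","lid_pointer") for r in manip.tip_of("top",t)])
print(pose()[0],manip.observe()["time"])
h=np.hstack([cv2.imread("pics/rect2.png"),w]);cv2.imwrite("pics/both.png",cv2.resize(h,(800,400)))
E
```

```text
circle 0.5758 -0.0234 r mm 37.4
circle 0.5758 -0.0236 r mm 47.6
[([0.5807, -0.026, 0.0454], 0.67), ([0.5764, -0.0235, 0.103], 0.71)]
orange [(np.int32(314), array([532., 178.])), (np.int32(1154), array([161., 528.]))]
red [(np.int32(776), array([ 99., 415.]))]
[([0.4073, -0.1111, -0.0013], 0.82), ([0.5222, 0.1307, -0.0044], 0.78), ([0.3755, 0.1131, -0.002], 0.71), ([0.4399, -0.258, 0.0042], 0.58), ([0.3461, 0.0929, 0.0166], 0.9), ([0.4811, -0.2487, 0.0243], 0.87), ([0.5319, 0.1689, 0.0241], 0.77), ([0.3832, -0.0722, 0.0235], 0.53)]
[ 0.57551323 -0.02455102  0.21564253] 9.65
```

View pics/both.png

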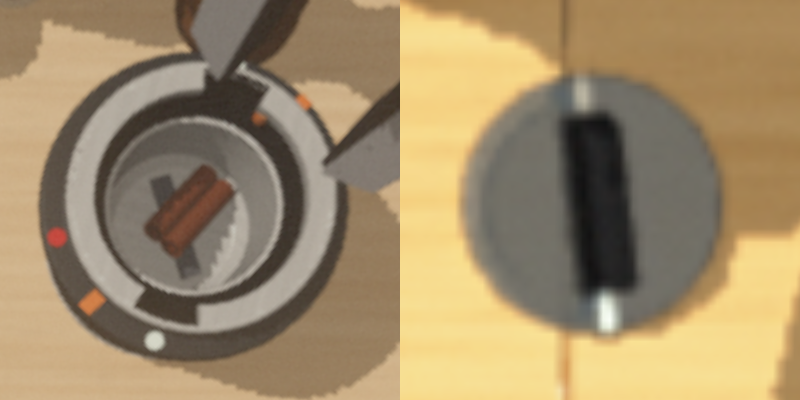

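```bash
sed -i 's/key=lambda a:abs(q1-a)/key=lambda a:abs(a-y)/' h.py; python3 -c "
from h import *
rows((.441,-.256,.17),np.radians(96.7),7,146)"
```

```text
t 9.65 tcp [ 0.5755 -0.0246  0.2156] dist 0.272 dyaw 0.843 q6 now/end -0.99 -2.21
-8 -37 7 -0.120 146; -3 -38 7 -0.120 146; 2 -38 7 -0.120 146; 6 -38 7 -0.120 146; 11 -37 7 -0.120 146; 15 -35 7 -0.120 146; 19 -33 7 -0.120 146
```

>>> jog_arm(commands="-8 -37 7 -0.12 146; -3 -38 7 -0.12 146; 2 -38 7 -0.12 146; 6 -38 7 -0.12 146; 11 -37 7 -0.12 146; 15 -35 7 -0.12 146; 19 -33 7 -0.123 146; 0 0 0 0 146; 0 0 0 0 146; 0 0 0 0 146")

```text
time: 10.65
ee_pos: [0.4418, -0.2548, 0.1678]
tool_rot: [-0.184, 3.135, 0.0]
force: [-0.7, -0.5, -0.1]
opening: 0.0402
grasp_force: 0.0
```

```bash
python3 - <<'E'
from h import *
C=cam("wrist");p,d=manip.read_camera("wrist");img=np.ascontiguousarray(p[...,::-1])
c0=(.441,-.256);w=warp(img,C,.02,c0,.07);circ(w,c0,.07,43,49)
w2=warp(img,C,.046,c0,.07)
cv2.imwrite("pics/lid2.png",cv2.resize(np.hstack([w,w2]),(800,400)))
g=(cv2.cvtColor(w2,6)<45).astype(np.uint8); g=cv2.morphologyEx(g,cv2.MORPH_OPEN,np.ones((9,9)))
k,l,s,ce=cv2.connectedComponentsWithStats(g)
for i in range(1,k):
    if s[i,4]>3000:
        v,u=np.nonzero(l==i); P=np.c_[c0[0]+.07-v/5000,c0[1]+.07-u/5000].astype(np.float32); print("bar",s[i,4],cv2.minAreaRect(P))
for t in("lid","lid_pointer"): print([(r["centre"],r["confidence"]) for r in manip.tip_of("wrist",t)])
m=[r for r in manip.outline_of("wrist","lid")]
for r in m:
    Q=top3d(C,r["pixels"],d); print(np.median(Q,0).round(3),"top z",np.percentile(Q[:,2],[50,90,97]).round(4))
rows((.441,-.256,.17),np.radians(96.7),1,146)
E
```

```text
circle 0.4416 -0.2534 r mm 45.7
[([0.4071, -0.1121, -0.0003], 0.87), ([0.4406, -0.2583, -0.0004], 0.61)]
[([0.481, -0.247, 0.0213], 0.8), ([0.3866, -0.0732, 0.0262], 0.63)]
[ 0.438 -0.256  0.02 ] top z [0.0199 0.0449 0.0461]
[ 0.4   -0.115  0.02 ] top z [0.02   0.0449 0.0461]
[ 0.646 -0.226  0.066] top z [0.0661 0.0847 0.0885]
t 10.85 tcp [ 0.4419 -0.2546  0.1678] dist 0.003 dyaw -0.002 q6 now/end -2.32 -2.21
1 -1 -2 0.002 146
```

View pics/lid2.png

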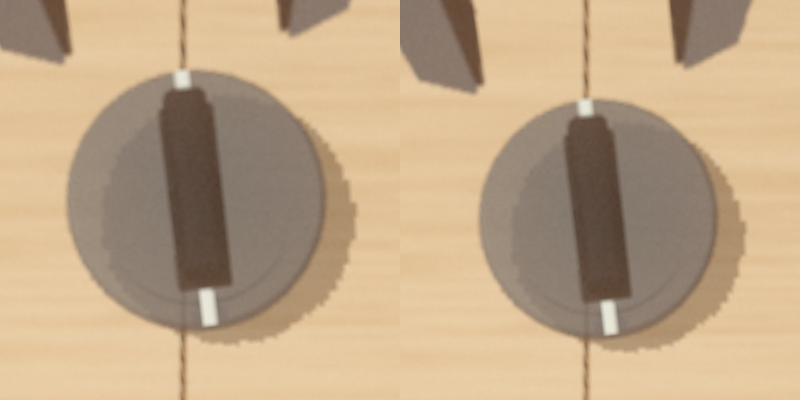

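>>> jog_arm(commands="1 0 35 0 146; 0 0 40 0 146; 0 0 35 0 146; 0 0 20 0 146; 0 0 10 0 146; 0 0 3 0 146; 0 0 0 0 146; 0 0 0 0 255; 0 0 0 0 255; 0 0 0 0 255")

```text
time: 11.85
ee_pos: [0.4408, -0.2561, 0.0255]
tool_rot: [-0.184, 3.135, -0.002]
force: [-0.1, -0.7, -0.1]
opening: 0.0194
grasp_force: 0.0
```

>>> jog_arm(commands="0 0 0 0 255; 0 0 -5 0 255; 0 0 -20 0 255; 0 0 -35 0 255; 0 0 -45 0 255; 0 0 -45 0 255; 0 0 -35 0 255; 0 0 -10 0 255; 0 0 0 0 255")

```text
time: 12.75
ee_pos: [0.4408, -0.256, 0.2208]
tool_rot: [-0.184, 3.134, -0.003]
force: [0.5, 0.3, -1.5]
opening: 0.014
grasp_force: 30.0
```

```bash
python3 -c "
from h import *
print(pose()[2]['opening'],pose()[2]['force'])
rows((.5758,-.0235,.215),np.radians(73.3),7,255)"
```

```text
0.013976428709869532 [ 0.5219021   0.27239278 -1.4675435 ]
t 12.75 tcp [ 0.4408 -0.256   0.2208] dist 0.269 dyaw -0.409 q6 now/end -2.33 -1.32
-23 31 1 0.058 255; -21 32 1 0.058 255; -19 33 1 0.058 255; -17 34 1 0.058 255; -15 35 1 0.058 255; -13 36 1 0.058 255; -11 37 1 0.058 255
```

>>> jog_arm(commands="-23 31 1 0.058 255; -21 32 1 0.058 255; -19 33 1 0.058 255; -17 34 1 0.058 255; -15 35 1 0.058 255; -13 36 1 0.058 255; -11 37 1 0.061 255; 0 0 0 0 255; 0 0 0 0 255; 0 0 0 0 255")

```text
time: 13.75
ee_pos: [0.5723, -0.0239, 0.2103]
tool_rot: [-0.457, -3.104, 0.001]
force: [-0.8, -1.1, -0.4]
opening: 0.0136
grasp_force: 30.0
```

```bash
python3 - <<'E'
from h import *
for i in range(4):
    manip.read_camera("top"); print(pose()[0].round(4))
C=cam("wrist");p,d=manip.read_camera("wrist");img=np.ascontiguousarray(p[...,::-1]);cv2.imwrite("pics/w5.png",img)
P,R,_=pose(); zl=P[2]-.0253+.020
c0=P[:2];w=warp(img,C,zl,c0,.07);print("lid circle vs tcp");circ(w,c0,.07,43,49)
cv2.imwrite("pics/lid3.png",w)
rows((.5758,-.0235,.15),np.radians(73.3),1,255)
E
```

```text
[ 0.5725 -0.0242  0.2111]
[ 0.5727 -0.0243  0.2116]
[ 0.5729 -0.0243  0.2121]
[ 0.573  -0.0242  0.2124]
lid circle vs tcp
circle 0.5728 -0.0232 r mm 45.2
t 14.0 tcp [ 0.5731 -0.0241  0.2126] dist 0.063 dyaw 0.002 q6 now/end -1.42 -1.32
-2 1 63 -0.002 255
```

View pics/w5.png

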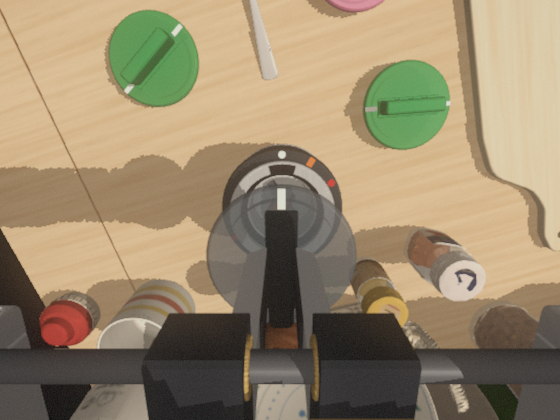

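>>> jog_arm(commands="-2 1 20 0 255; 0 0 25 0 255; 0 0 20 0 255; 0 0 10 0 255; 0 0 0 0 255; 0 0 0 0 255; 0 0 0 0 255; 0 0 0 0 255")

```text
time: 14.8
ee_pos: [0.5764, -0.0229, 0.139]
tool_rot: [0.456, 3.105, -0.0]
force: [0.3, 0.1, -1.4]
opening: 0.0135
grasp_force: 30.0
```

```bash
python3 - <<'E'
from h import *
C=cam("wrist");p,d=manip.read_camera("wrist");img=np.ascontiguousarray(p[...,::-1])
rows((.5758,-.0235,.1155),np.radians(73.3),1,255)
P,R,_=pose();c0=P[:2]
w=warp(img,C,P[2]-.0053,c0,.07);circ(w,c0,.07,43,49)
w=warp(img,C,.092,c0,.07);cv2.imwrite("pics/fit.png",w)
E
```

```text
t 14.85 tcp [ 0.5763 -0.0229  0.1388] dist 0.023 dyaw 0.0 q6 now/end -1.42 -1.32
0 -1 23 -0.000 255
circle 0.5594 -0.0184 r mm 45.5
```

>>> jog_arm(commands="0 -0.5 4 0 255; 0 0 4 0 255; 0 0 4 0 255; 0 0 4 0 255; 0 0 0 0 255; 0 0 0 0 255")

```text
time: 15.45
ee_pos: [0.5754, -0.0232, 0.1212]
tool_rot: [-0.457, -3.108, 0.0]
force: [-0.3, 0.3, -0.4]
opening: 0.014
grasp_force: 30.0
```

>>> jog_arm(commands="0 0 3 0 255; 0 0 3 0 255; 0 0 2 0 255; 0 0 0 0 255; 0 0 0 0 255; 0 0 0 0 255")

```text
time: 16.05
ee_pos: [0.5758, -0.0233, 0.1152]
tool_rot: [0.456, 3.107, -0.0]
force: [-2.9, 0.4, 5.8]
opening: 0.0139
grasp_force: 30.0
```

>>> jog_arm(commands="0 0 1 0 255; 0 0 0 0 255; 0 0 0 0 255; 0 0 0 0 255")

```text
time: 16.45
ee_pos: [0.5758, -0.0233, 0.1152]
tool_rot: [0.456, 3.106, -0.0]
force: [-3.6, -0.8, 8.6]
opening: 0.014
grasp_force: 30.0
```

>>> jog_arm(commands="0 0 0 0.05 255; 0 0 0 0.05 255; 0 0 0 0.05 255; 0 0 0 0 255; 0 0 0 0 255; 0 0 0 0 255")

```text
time: 17.05
ee_pos: [0.5767, -0.0236, 0.1152]
tool_rot: [0.687, 3.061, -0.0]
force: [-1.2, -0.1, 7.2]
opening: 0.0141
grasp_force: 30.0
```

```bash
python3 -c "
from h import *
o=pose()[2];print(o['force'].round(2),o['ft_torque'].round(3))
rows((.5758,-.0235,.1155),np.radians(43.3),1,255)"
```

```text
[-1.2  -0.06  7.22] [0.03  0.3   0.086]
t 17.05 tcp [ 0.5767 -0.0236  0.1152] dist 0.001 dyaw -0.373 q6 now/end -1.27 -0.8
1 -0 -0 0.373 255
```

Seated and turning with the spring torque felt; continue to 30°.

>>> jog_arm(commands="0 0 0 0.06 255; 0 0 0 0.06 255; 0 0 0 0.06 255; 0 0 0 0.06 255; 0 0 0 0.06 255; 0 0 0 0.05 255; 0 0 0 0.02 255; 0 0 0 0 255; 0 0 0 0 255; 0 0 0 0 255")

```text
time: 18.05
ee_pos: [0.5766, -0.024, 0.1152]
tool_rot: [1.238, 2.883, -0.0]
force: [-1.7, -1.5, 7.0]
opening: 0.0138
grasp_force: 30.0
```

```bash
python3 - <<'E'
from h import *
o=pose()[2];print(o['force'].round(2),o['ft_torque'].round(3),o['opening'],o['grasp_force'])
rows((.5758,-.0235,.1155),np.radians(43.3),1,255)
C=cam("wrist");p,d=manip.read_camera("wrist");img=np.ascontiguousarray(p[...,::-1])
cv2.imwrite("pics/end.png",img)
for c in("wrist","top"):
    if c=="top": manip.read_camera(c)
    for t in("lid","lid_pointer","pulse_mark"): print(c,t,[(np.round(r["centre"],4),r["confidence"]) for r in manip.tip_of(c,t)])
E
```

```text
[-1.69 -1.52  6.96] [-0.174  0.231  0.201] 0.013792687696044623 30.03312796354294
t 18.05 tcp [ 0.5766 -0.024   0.1152] dist 0.001 dyaw -0.004 q6 now/end -0.9 -0.8
1 -0 -0 0.004 255
wrist lid [(array([ 4.036e-01, -1.101e-01, -3.000e-04]), 0.96), (array([ 0.5776, -0.0245,  0.0901]), 0.76), (array([ 5.266e-01,  1.310e-01, -3.000e-04]), 0.7)]
wrist lid_pointer [(array([ 0.3876, -0.0746,  0.0248]), 0.65)]
wrist pulse_mark []
top lid [(array([ 0.3721,  0.1119, -0.0007]), 0.92), (array([ 0.5221,  0.1294, -0.0029]), 0.83), (array([ 0.4065, -0.1109, -0.002 ]), 0.74), (array([ 0.5785, -0.0257,  0.0923]), 0.66), (array([ 0.6911,  0.1213, -0.002 ]), 0.27)]
top lid_pointer [(array([0.3432, 0.092 , 0.0223]), 0.85), (array([ 0.3826, -0.0746,  0.0284]), 0.82), (array([0.536 , 0.1649, 0.0243]), 0.57)]
top pulse_mark []
```

View pics/end.png

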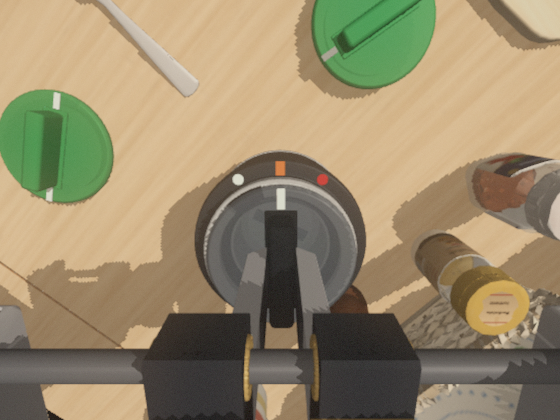

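The pointer at (281,197) stands right at the orange bar (280,168). The lid is home (z about 0.090) and held with 30 N.

```bash
python3 -c "
from h import *
print(manip.hand_in())"
```

```text
the job is handed in; nothing more can be done
None
```

The cinnamon is in the cup, and the lid is fully home and held with its pointer at the orange pulse mark, well short of the lock click. I handed the job in at about 18 s of the 58 s; no verdict came back.

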